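Set the torque screwdriver to 7

ROBOT

A 6-joint arm with a two-finger parallel gripper is mounted at the origin on the work surface. World frame = base frame: x ahead of the robot, y to its left, z up, the work surface at z = 0. Lengths are in mm, angles in degrees, forces in N, time in s.
With the tool pointing down it reaches from about 325 to 925 mm from the base axis. Payload 3.1 kg.
Tool frame: the origin (TCP) lies at the very end of the fingers, on their centre line; the grasp point (between the pads) lies 19 mm behind it; z points along the fingers, y is the line along which they close (so a half turn about z gives the same grasp; the last joint's range is limited). The gripper opens to 85 mm and grips with 20 to 120 N. Pads are 22 mm wide; open, the fingers measure 114 mm over their backs; the gripper's body (76 mm by 85 mm) begins 54 mm behind the grasp point. The pads swing forward as they close: fully open they stand 13 mm farther back than shut.
Start: joints at [-75.47, 12.427, 92.441, -0, 75.132, -6.429], TCP at [223.582, -583.653, 231.3] pointing down, gripper open.
Joint ranges: [-157.48, 157.48], [-44.54, 120.13], [17.64, 146.25], [-64.5, 244.5], [7.68, 150.69], [-147.95, 147.95]. Speed limits (degrees/s): [159.86, 159.86, 180, 180, 180, 180].

INTERFACE

Orientations are given as [roll, pitch, yaw] about the fixed x, y, z axes, in that order (R = Rz(yaw) Ry(pitch) Rx(roll)).
In Python, from station import ctrl gives the robot as it stands. Calls block until the motion is done:
- ctrl.goto(position, orientation): joint-space move of the TCP to a pose.
- ctrl.move_l(position, attitude=None, speed=150): straight line of the TCP; attitude=None keeps the orientation; speed is the mean speed in mm/s.
- ctrl.move_j(angles): joint-space move.
- ctrl.grip(opening, squeeze=None): finger opening in mm; squeeze is the grip in N (None keeps the last); returns when the fingers have stopped.
- ctrl.wait(seconds).
- ctrl.solve_ik(position, orientation): joint angles nearest the present ones, or None.
- ctrl.get_obs(): the state.
- ctrl.get_image(name): name is "scene" or "top" or "wrist"; returns the picture (480x640x3 uint8, red, green, blue); there is no depth.
- ctrl.get_calibration(name): a dict with "fx", "fy", "cx", "cy" (pixels), "R" (3x3) and "t" (3): a world point X has camera coordinates R X + t; the wrist camera has in their place "mount" (4x4, takes a point from camera to tool coordinates, whose origin is the TCP and whose axes are the flange's). Camera axes: x right, y down, z forward; pixel columns grow to the right and rows downward; lengths in mm; the calibration is good to about 2 mm. A picture is of the moment at which its call begins: read the wrist's pose just before it. get_calibration takes no time and is no camera call.
A pose or a line that the arm cannot do raises ctrl.Unreachable and nothing moves.
- ctrl.sign_off(): hands the job in; it is judged then, once.
The state is a dict: "t": time; "joint_pos": joint angles; "qvel": joint speeds; "effort": joint torques, N m; "tcp_pos": TCP position; "ee_rot": TCP orientation; "wrist_force": force on the tool from outside, world axes, zero at the start; "moment": the same for the moment, N m; "grip_width": finger opening in mm; "grip_force": force on a finger pad.
Only numpy, scipy, OpenCV 4.12 (cv2) and the standard library are available. Lean on these libraries where they do the work, as an engineer would, in place of code of your own. Each camera call takes 0.05 s, during which the arm holds its last target. There are 200 camera calls.

TASK

Set the torque screwdriver standing in the slanted stand to 7: pull the knurled black sleeve at the end of its handle out against its spring, turn it until its red line is at mark 7 of the scale, and let it drop fully home again so that the setting is locked. Leave the casing half, the screw bin and the two loose screwdrivers where they lie.

Things in the scene. Friction and masses are not known exactly. Their poses are not given: they have to be found in the camera images.
- stand: Grey steel setting stand bolted to the bench: base plate 170 x 110 x 12 mm, long side along its x. Origin: centre of the underside of the base. A slanted dark socket at its +x end holds the torque screwdriver clamped fast, handle end up.
- driver: The yellow torque screwdriver's fixed handle, 36 mm in diameter. Origin: mouth of the socket, 72 mm above the bench, on the screwdriver's axis. Its z axis runs out along the handle, leaning 35 degrees from vertical towards the stand's -x side (roughly the robot). At its end are a black scale flange and the sleeve.
- scale (a point): Fixed point on the axis, 128 mm from driver along z: the sleeve's lower rim when home. z points out along the axis, x at mark 5 (topmost side). The black bevelled flange below it (50 mm across at 11 mm below, 33 mm across at 2 mm below) bears marks 0 to 10, 30 degrees apart, clockwise looking down on the sleeve's end. 0, 5, 10: long, orange; others: short, white.
- sleeve_end (a point): Centre of the sleeve's outer end face; moves and turns with it. z points out along the screwdriver's axis, x along the red line on the sleeve. The sleeve is a black knurled cylinder 37 mm across, 36 mm long, reaching from here down along -z; nothing stands above it. Fingertips can reach at most 34 mm below here because of the flange.
- sleeve (a joint): Turn of the sleeve, rad: 0 at mark 0, 0.5236 (30 degrees) per number, 3.665 at mark 7; grows clockwise looking down on the sleeve's end; stops just past 0 and 10. Turns only while drawn out, then easily (about 0.02 N m). Home, it is locked in one of the slots 30 degrees apart (3 degrees of play either way). The red line shows the value; the 60 degree gap between marks 10 and 0 is on the low side.
- lock (a joint): How far the sleeve is drawn out along the axis, m: 0 fully home (locked), 0.007 at its hard stop; free to turn from 0.005. A stiff spring pulls it home with 11 N when home, 16 N at the stop, so it needs a firm grip. Let go within 12 degrees of a mark, it slides into that mark's slot by itself; pressing does not help while it stands between two marks.
- case_half: Yellow half casing of a pistol-grip tool, loose: body 125 x 52 x 28 mm with a grip 95 mm long. Origin under the centre of its body. To be left alone.
- screw_bin: Open blue bin with small screws, loose, 130 x 100 x 50 mm. Origin under its centre. To be left alone.
- red_driver: Red-handled ordinary screwdriver lying loose, 190 mm long, along its x. To be left alone.
- blue_driver: Blue-handled ordinary screwdriver lying loose, 190 mm long, along its x. To be left alone.

How it is judged (in metres and radians):
On the way:
1. the sleeve is drawn out of its lock (value of joint lock above 0.0045 m), for 0.1 s.
At the end, for the whole second after the job is handed in: The sleeve stands at mark 7 (within 7 degrees) and still, fully home (within 1.5 mm), let go; casing half, bin and both loose screwdrivers within 15 mm of where they lay (value of joint sleeve between 3.545 and 3.785 rad and value of joint lock below 0.0015 m and velocity of joint sleeve between -0.1 and 0.1 rad/s and distance of each of case_half, screw_bin, red_driver, blue_driver from where it was at the start of the episode below 0.015 m); the robot touches nothing.
It fails at once if a bystander (casing half, bin, loose screwdriver) is pushed more than 15 mm (distance of any of case_half, screw_bin, red_driver, blue_driver from where it was at the start of the episode above 0.015 m).
It also fails if it takes over 48 s, if anything falls off the work surface, if the arm or the gripper's body presses on something with over 40 N, if the wrist force passes 120 N, or if a joint passes its speed limit or range.

## Working session

There is one attempt and no reset: what is moved stays moved. The work goes in short steps, each a Python script; the robot and the scene stay as the last script left them, time stands still between calls to the robot, and variables do not carry over. Pictures are saved under pics/ and viewed, at most 10 in all, crops included, and the job is handed in when it is done.

```bash
mkdir -p pics; ls
python3 - <<'E'
from station import ctrl
import cv2
for n in("scene","top"):
    cv2.imwrite(f"pics/{n}0.png",ctrl.get_image(n)[:,:,::-1])
    c=ctrl.get_calibration(n);print(n,{k:(v.round(3).tolist() if hasattr(v,'round') and not isinstance(v,float) else v) for k,v in c.items()})
print(ctrl.get_calibration("wrist"))
E
```

```text
pics
station.py
scene {'fx': 538.262718609183, 'fy': 538.262718609183, 'cx': 312.00964196951134, 'cy': 234.6694602324216, 'R': [[0.403, 0.915, -0.017], [0.729, -0.332, -0.599], [-0.554, 0.229, -0.801]], 't': [-264.615, -339.928, 1401.626]}
top {'fx': 473.1064911305681, 'fy': 473.1064911305681, 'cx': 315.45046790325955, 'cy': 241.45879547334172, 'R': [[-0.028, -1.0, -0.009], [-0.99, 0.029, -0.134], [0.135, 0.005, -0.991]], 't': [78.785, 608.811, 988.216]}
{'fx': 392.3419130756193, 'fy': 392.3419130756193, 'cx': 321.52529040940817, 'cy': 246.53184355037283, 'mount': array([[-1.95367465e-04, -9.64751930e-01, -2.63160930e-01,
         6.65713115e+01],
       [ 9.99999756e-01, -3.65095593e-04,  5.96058320e-04,
        -1.79328837e-01],
       [-6.71127310e-04, -2.63160749e-01,  9.64751766e-01,
        -1.43639584e+02],
       [ 0.00000000e+00,  0.00000000e+00,  0.00000000e+00,
         1.00000000e+00]])}
```

View pics/scene0.png

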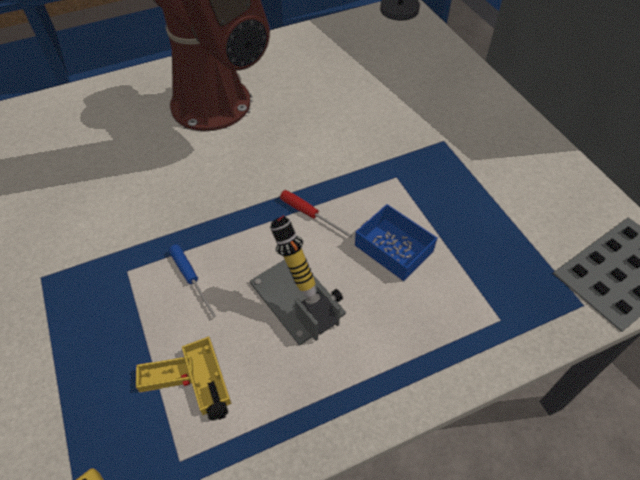

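View pics/top0.png

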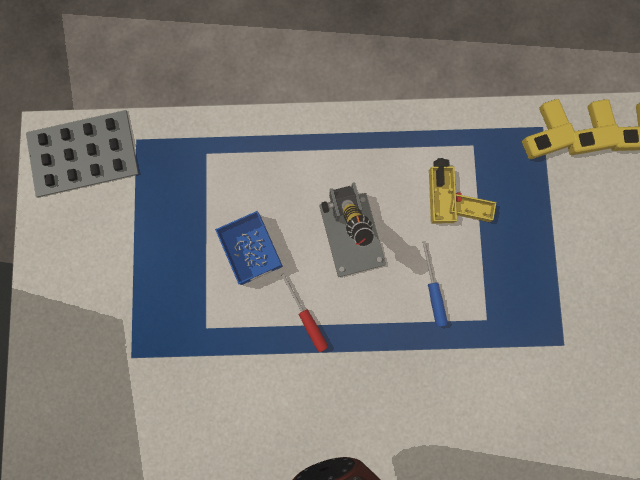

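```bash
cat > h.py <<'E'
from station import ctrl
import numpy as np, cv2
from scipy.spatial.transform import Rotation as Ro
def cam(name,obs=None):
    c=ctrl.get_calibration(name)
    if "R" in c: R=np.array(c["R"]);t=np.array(c["t"])
    else:
        T=np.eye(4);T[:3,:3]=Ro.from_euler('xyz',obs["ee_rot"],degrees=True).as_matrix();T[:3,3]=obs["tcp_pos"]
        M=np.linalg.inv(T@c["mount"]);R=M[:3,:3];t=M[:3,3]
    return np.array([[c["fx"],0,c["cx"]],[0,c["fy"],c["cy"]],[0,0,1]]),R,t
def ray(C,uv):
    K,R,t=C;d=R.T@np.linalg.solve(K,[*uv,1]);return -R.T@t,d/np.linalg.norm(d)
def plane(C,uv,z):
    o,d=ray(C,uv);return o+d*(z-o[2])/d[2]
def tri(rays):
    A=[np.eye(3)-np.outer(d,d) for o,d in rays]
    X=np.linalg.solve(sum(A),sum(a@o for a,(o,d) in zip(A,rays)))
    return X,[round(float(np.linalg.norm(a@(X-o))),2) for a,(o,d) in zip(A,rays)]
def proj(C,X):
    K,R,t=C;p=K@(R@np.asarray(X)+t);return p[:2]/p[2]
def axis(yaw):
    y=np.radians(yaw);s,c=np.sin(np.radians(35)),np.cos(np.radians(35));return np.array([-s*np.cos(y),-s*np.sin(y),c])
def frame(a,ang):
    "tool frame with z=-a; ang (deg) turns clockwise seen looking down on the sleeve; 0: tool x at the topmost side (mark 5)"
    z=-np.asarray(a);x=np.array([0,0,1.])-a[2]*np.asarray(a);x/=np.linalg.norm(x)
    R=np.column_stack([x,np.cross(z,x),z])
    return (Ro.from_matrix(R)*Ro.from_euler('z',ang,degrees=True)).as_euler('xyz',degrees=True)
E
python3 - <<'E'
from h import *
T=cam("top");S=cam("scene")
print(ctrl.get_obs())
print(tri([ray(T,(362,234)),ray(S,(279,221))]), plane(T,(362,234),206))
img=ctrl.get_image("top");hsv=cv2.cvtColor(img,cv2.COLOR_RGB2HSV)
cs=[plane(T,p,12)for p in((338,275),(385,265),(367,192),(320,202))]
print(np.round(cs,1)); d=cs[3]-cs[0]+cs[2]-cs[1];yaw=np.degrees(np.arctan2(d[1],d[0]));print(yaw,np.linalg.norm(d)/2)
P=tri([ray(T,(362,234)),ray(S,(279,221))])[0]
for yaw in(yaw,):
  a=axis(yaw)
  for ang in range(-180,181,30):
    for h in(100,-30,-20):
      q=ctrl.solve_ik(P+a*h,frame(a,ang)); print(ang,h,None if q is None else np.round(q))
E
```

```text
{'t': 0.1, 'joint_pos': array([-7.54680453e+01,  1.24734520e+01,  9.25175496e+01,  1.15766578e-03,
        7.51332965e+01, -6.42723489e+00]), 'qvel': array([-0.00057881, -0.14449231, -0.20436408,  0.02292261,  0.13565591,
        0.02803321]), 'effort': array([-1.18464242e-03, -3.98076868e+01, -3.04969025e+01, -2.06851332e-04,
        4.27127947e-03, -6.03800956e-06]), 'tcp_pos': array([ 223.42270129, -582.93093864,  230.10366776]), 'ee_rot': array([-1.79876608e+02, -1.50253197e-02,  2.09588752e+01]), 'wrist_force': array([-0.43697815,  0.53140321, -0.77619704]), 'moment': array([ 0.01445069, -0.00323621, -0.0329687 ]), 'grip_force': 0.0, 'grip_width': 85.12502452395698}
(array([597.78955177, -27.07639291, 212.67174122]), [2.83, 2.83]) [599.72164115 -25.03050581 206.        ]
[[538.3  13.6  12. ]
 [557.5 -91.5  12. ]
 [724.6 -58.7  12. ]
 [704.7  48.6  12. ]]
11.507525244686656 170.11476216981836
-180 100 [ -22.  -21.  123.   24.   50. -134.]
-180 -30 [ -17.   -3.  121.   29.   34. -138.]
-180 -20 [ -17.   -5.  121.   28.   35. -137.]
-150 100 [ -22.  -21.  123.   24.   50. -104.]
-1
[... 555 characters left out ...]
21.  28.  35.  13.]
0 100 [-22. -21. 123.  24.  50.  46.]
0 -30 [-17.  -3. 121.  29.  34.  42.]
0 -20 [-17.  -5. 121.  28.  35.  43.]
30 100 [-22. -21. 123.  24.  50.  76.]
30 -30 [-17.  -3. 121.  29.  34.  72.]
30 -20 [-17.  -5. 121.  28.  35.  73.]
60 100 [-22. -21. 123.  24.  50. 106.]
60 -30 [-17.  -3. 121.  29.  34. 102.]
60 -20 [-17.  -5. 121.  28.  35. 103.]
90 100 [-22. -21. 123.  24.  50. 136.]
90 -30 [-17.  -3. 121.  29.  34. 132.]
90 -20 [-17.  -5. 121.  28.  35. 133.]
120 100 None
120 -30 None
120 -20 None
150 100 None
150 -30 None
150 -20 None
180 100 [ -22.  -21.  123.   24.   50. -134.]
180 -30 [ -17.   -3.  121.   29.   34. -138.]
180 -20 [ -17.   -5.  121.   28.   35. -137.]
```

Run:
```python
from h import *
P=np.array([598,-26.5,208]);a=axis(12)
import pickle
out=[]
for i,ang in enumerate((-60,40,-160)):
    ctrl.goto(P+a*100,frame(a,ang)); o=ctrl.get_obs(); im=ctrl.get_image("wrist")
    cv2.imwrite(f"pics/w{i}.png",im[:,:,::-1]); out.append((o,im)); print(proj(cam("wrist",o),P),o["t"])
pickle.dump(out,open("w.pkl","wb"))
ims=[cv2.resize(x[1][100:400,170:470],(400,400))for x in out]
cv2.imwrite("pics/m1.png",cv2.hconcat([ims[0],ims[1]])[:,:,::-1])
```

```text
[319.77268655 246.08541191] 2.3917
[321.92009312 247.56105558] 3.9833
[321.09331222 245.83420991] 6.9583
```

View pics/w0.png

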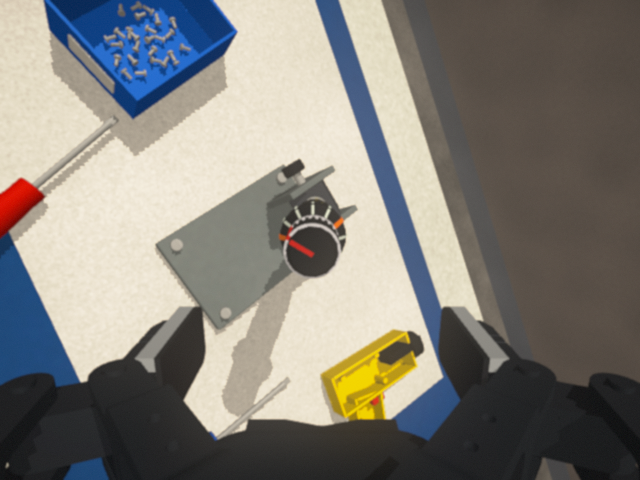

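View pics/m1.png

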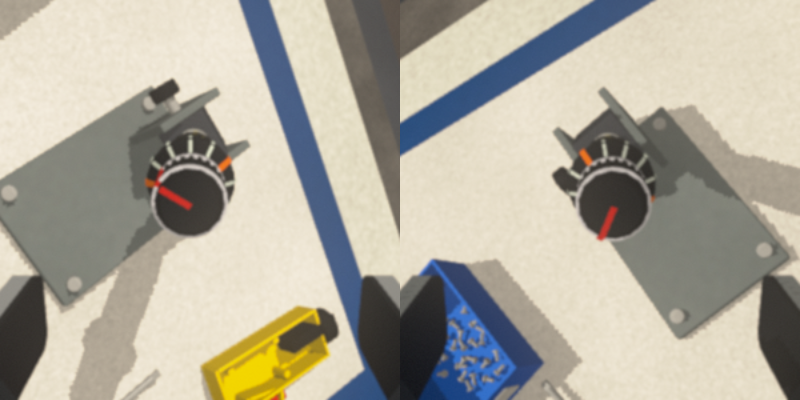

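Run:
```python
from h import *
import pickle
out=pickle.load(open("w.pkl","rb"));big=[]
for k,(o,im) in enumerate(out):
    c=im[200:300,265:365];hsv=cv2.cvtColor(c,cv2.COLOR_RGB2HSV).astype(int)
    big.append(cv2.resize(c,(400,400),interpolation=cv2.INTER_CUBIC))
    red=((hsv[...,0]<6)|(hsv[...,0]>172))&(hsv[...,1]>150)&(hsv[...,2]>110)
    n,l,s,ce=cv2.connectedComponentsWithStats(red.astype(np.uint8))
    i=1+np.argmax(s[1:,4]);ys,xs=np.nonzero(l==i);p=np.c_[xs,ys]+[265,200]
    m=p.mean(0);_,_,v=np.linalg.svd(p-m);t=(p-m)@v[0];print(k,s[i,4],m+v[0]*t.min(),m+v[0]*t.max())
cv2.imwrite("pics/m2.png",cv2.hconcat(big[:2])[:,:,::-1])
```

```text
0 174 [284.82420879 237.34060073] [312.43872016 255.32641107]
1 140 [330.53041474 254.79602814] [320.01432946 279.00622423]
2 160 [333.5709853  219.43907946] [315.31295332 239.37064034]
```

View pics/m2.png

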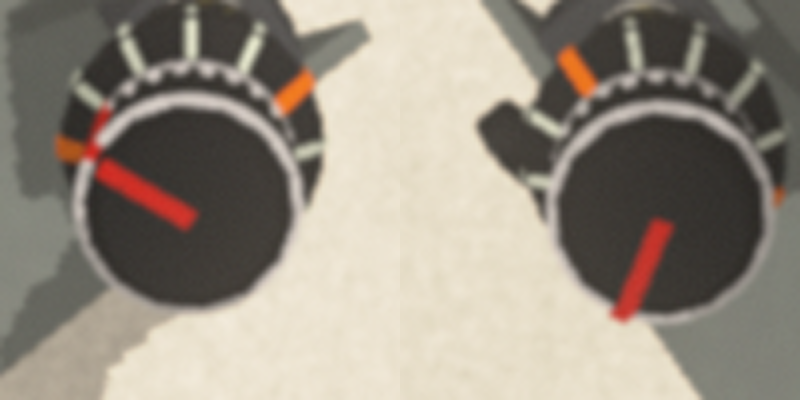

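```bash
cat >> h.py <<'E'
def disc(im,g):
    "centre of the dark end face inside its bright ring, near pixel g"
    hsv=cv2.cvtColor(im,cv2.COLOR_RGB2HSV).astype(int)
    red=((hsv[...,0]<8)|(hsv[...,0]>170))&(hsv[...,1]>120)&(hsv[...,2]>90)
    m=((hsv[...,2]<95)|red).astype(np.uint8)
    m=cv2.morphologyEx(m,cv2.MORPH_OPEN,cv2.getStructuringElement(cv2.MORPH_ELLIPSE,(7,7)))
    n,l=cv2.connectedComponents(m);i=l[int(g[1]),int(g[0])]
    c,_=cv2.findContours((l==i).astype(np.uint8),cv2.RETR_EXTERNAL,cv2.CHAIN_APPROX_NONE)
    e=cv2.fitEllipse(cv2.convexHull(c[0]));return np.array(e[0]),e[1],red&(l==i)
E
python3 - <<'E'
from h import *
import pickle
out=pickle.load(open("w.pkl","rb"));R=[];L=[]
for o,im in out:
    C=cam("wrist",o);c,ax,red=disc(im,(322,250));print(c.round(1),np.round(ax,1));R.append(ray(C,c))
P,e=tri(R);print("end",P,e)
# sleeve axis: plate corners/bolts for yaw. edges of grey plate, in top image
a=axis(12)
T=cam("top");S=cam("scene");print(proj(T,P),proj(S,P))
x=np.array([0,0,1])-a[2]*a;x/=np.linalg.norm(x);y=np.cross(-a,x)
for o,im in out:
    C=cam("wrist",o);c,ax,red=disc(im,(322,250));ys,xs=np.nonzero(red)
    q=[]
    for uv in zip(xs,ys):
        oo,d=ray(C,uv);X=oo+d*((P-oo)@a)/(d@a)-P;q.append((X@x,X@y))
    q=np.array(q);m=q.mean(0);print("line angle cw from mark5",np.degrees(np.arctan2(m[1],m[0])),m)
# socket mouth expected
print("driver origin",P-a*164, "sleeve diameter px->mm", )
# plate by grey mask in top view
im=ctrl.get_image("top");h=cv2.cvtColor(im,cv2.COLOR_RGB2HSV)
m=((h[...,1]<50)&(h[...,2]>70)&(h[...,2]<150)).astype(np.uint8);print(m[265,355],h[255,350],h[230,335])
m[:170]=0;m[290:]=0;m[:,:300]=0;m[:,400:]=0
# bolts via w images : plate left edge lines
cv2.imwrite("pics/pm.png",m*255)
E
```

```text
[311.5 251.3] [48.8 50.8]
[329.9 253.1] [49.  50.8]
[316.1 235.8] [49.8 50.9]
end [592.66804473 -28.71324438 203.37290813] [0.16, 0.32, 0.32]
[364.04375336 237.96383714] [279.0235704  222.49693558]
line angle cw from mark5 -130.93925785290972 [-4.67071559 -5.38456213]
line angle cw from mark5 -125.28756467677736 [-5.03693796 -7.11719745]
line angle cw from mark5 -106.39670633096482 [-1.98870706 -6.75848129]
driver origin [684.6790008   -9.15571193  69.03197287] sleeve diameter px->mm
1 [ 26  15 120] [ 26  15 121]
```

Run:
```python
from h import *
import pickle
out=pickle.load(open("w.pkl","rb"))
C0=cam("wrist",out[0][0]);C1=cam("wrist",out[1][0])
def ref(im,p):
    x,y=map(int,p);g=cv2.cvtColor(im,cv2.COLOR_RGB2GRAY)[y-9:y+10,x-9:x+10].astype(float)
    m=(g>np.percentile(g,50)+18).astype(np.uint8);n,l,s,c=cv2.connectedComponentsWithStats(m)
    i=1+np.argmin([np.linalg.norm(k-9) for k in c[1:]]);return c[i]+[x-9,y-9],s[i,4]
A,B=[ref(out[0][1],p)for p in((177,246),(226,314))];D,E,F=[ref(out[1][1],p)for p in((443,287),(378,337),(364,192))]
print(A,B,D,E,F)
for u in(D,E):
    for v in (A,B):
        X,e=tri([ray(C0,v[0]),ray(C1,u[0])])
        if max(e)<5:print(X,e)
z=15
a,b=[plane(C0,q[0],z)for q in(A,B)];d,e,f=[plane(C1,q[0],z)for q in(D,E,F)]
print(a,b,d,e,f)
for n,v in(("ab",b-a),("de",e-d),("df",f-d)):print(n,np.linalg.norm(v),np.degrees(np.arctan2(v[1],v[0])))
P=np.array([592.7,-28.7]);mid=(d+e)[:2]/2;v=P-mid
print("bolt mid",mid,"sleeve end lateral for yaw 12:",[ (w,v@[-np.sin(np.radians(w)),np.cos(np.radians(w))])for w in(10,11,12,13,14)])
```

```text
(array([176.4587156 , 244.03669725]), np.int32(109)) (array([225.65591398, 312.33333333]), np.int32(93)) (array([442.5       , 287.03773585]), np.int32(106)) (array([376.72043011, 336.75268817]), np.int32(93)) (array([364.15      , 192.31666667]), np.int32(60))
[568.74696086 -77.63855682  21.10199321] [0.17, 0.17]
[549.85644599   5.64013782  21.22510872] [0.13, 0.13]
[529.0168255  -38.30365885 209.6397779 ] [3.1, 3.1]
[551.10235941   5.69221722  15.        ] [570.29654453 -78.82938202  15.        ] [569.44049916 -77.53423758  15.        ] [550.32588642   7.00797523  15.        ] [706.32701722 -46.97488595  15.        ]
ab 86.6736262078417 -77.20557670095981
de 86.67614531442278 102.74011175922236
df 140.2561684887643 12.58468696257418
bolt mid [559.88319279 -35.26313117] sleeve end lateral for yaw 12: [(10, np.float64(0.7648436922662759)), (11, np.float64(0.1808059506229074)), (12, np.float64(-0.4032868662645284)), (13, np.float64(-0.9872568380657726)), (14, np.float64(-1.5709260818703705))]
```

```bash
cat >> h.py <<'E'
P=np.array([592.8,-28.7,204.8]);a=axis(12.7)
def rep(s,b=0):
    o=ctrl.get_obs();R=Ro.from_euler('xyz',o["ee_rot"],degrees=True).as_matrix();d=np.array(o["tcp_pos"])-P
    print(s,"t",round(o["t"],2),"F_tool",(R.T@o["wrist_force"]).round(1),"M",(R.T@o["moment"]).round(2),"w",round(o["grip_width"],1),"gf",round(o["grip_force"],1),"along",round(float(d@a),2),"lat",round(float(np.linalg.norm(d-d@a*a)),2),"j6",round(float(o["joint_pos"][5]),1),flush=True)
E
python3 - <<'E'
from h import *
f=frame(a,-132)
ctrl.goto(P+a*60,f);rep("above")
ctrl.move_l(P-a*28,f,speed=50);rep("down")
ctrl.grip(46,30);rep("pre")
ctrl.grip(30,100);rep("grip")
ctrl.wait(.2);rep("grip")
E
```

```text
above t 7.56 F_tool [-0.5  0.7  0.2] M [ 0.19  0.16 -0.01] w 85.0 gf 0.0 along 59.88 lat 0.15 j6 -90.3
down t 9.47 F_tool [-0.1 -0.   1. ] M [0.22 0.15 0.01] w 85.6 gf 0.0 along -27.77 lat 0.24 j6 -93.2
pre t 9.94 F_tool [-0.2  0.4 -0.4] M [0.15 0.17 0.02] w 46.0 gf 0.0 along -27.96 lat 0.03 j6 -93.2
grip t 10.2 F_tool [ 1.4 -2.3 -8.8] M [ 0.67  0.43 -0.02] w 34.7 gf 98.6 along -27.5 lat 0.44 j6 -93.2
grip t 10.4 F_tool [ 1.9 -3.3 -7.5] M [0.68 0.41 0.05] w 34.8 gf 98.6 along -27.48 lat 0.44 j6 -93.2
```

Run:
```python
from h import *
f=frame(a,-132)
for d in(2,4,6.2):
    ctrl.move_l(P-a*(28-d),f,speed=10);rep(d)
```

```text
2 t 10.75 F_tool [-3.3 -0.6 11.1] M [ 0.12 -0.31 -0.01] w 34.6 gf 100.8 along -26.82 lat 0.54 j6 -93.1
4 t 11.1 F_tool [-3.4  0.6 13.7] M [ 0.1  -0.36  0.02] w 34.7 gf 100.8 along -25.03 lat 0.51 j6 -93.0
6.2 t 11.47 F_tool [-4.   1.2 14.2] M [ 0.03 -0.4  -0.01] w 34.7 gf 100.9 along -22.92 lat 0.56 j6 -92.9
```

Run:
```python
from h import *
f=frame(a,-132)
for d in(7.2,8.0):
    ctrl.move_l(P-a*(28-d),f,speed=8);rep(d)
ctrl.wait(.15)
q=np.array(ctrl.get_obs()["joint_pos"])
f2=frame(a,-122)
ctrl.move_l(P-a*20,f2,speed=8);rep("turn 10")
```

```text
7.2 t 11.74 F_tool [-3.3  0.1 14.7] M [ 0.02 -0.4  -0.03] w 34.5 gf 101.0 along -21.99 lat 0.54 j6 -92.9
8.0 t 11.99 F_tool [-3.9  1.2 15. ] M [-0.02 -0.46 -0.01] w 34.2 gf 101.0 along -21.23 lat 0.56 j6 -92.8
turn 10 t 12.47 F_tool [-4.   0.9 14.8] M [-0.08 -0.48  0.03] w 34.8 gf 101.0 along -21.27 lat 0.65 j6 -82.8
```

Run:
```python
from h import *
for g in range(-102,49,30):
    ctrl.move_l(P-a*20,frame(a,g),speed=8);rep(g)
ctrl.move_l(P-a*20,frame(a,48),speed=8);ctrl.wait(.2);rep(48)
o=ctrl.get_obs();cv2.imwrite("pics/w_t.png",ctrl.get_image("wrist")[150:330,230:420,::-1])
```

```text
-102 t 12.97 F_tool [-3.6  2.  15.3] M [-0.12 -0.55 -0.03] w 34.9 gf 101.0 along -21.32 lat 0.85 j6 -62.8
-72 t 13.64 F_tool [-3.   3.5 15.5] M [-0.35 -0.48 -0.01] w 34.6 gf 100.9 along -21.42 lat 1.13 j6 -32.8
-42 t 14.32 F_tool [-0.6  2.6 15.5] M [-0.45 -0.28  0.04] w 34.4 gf 100.9 along -21.5 lat 1.32 j6 -2.8
-12 t 14.99 F_tool [ 1.8  2.2 15.2] M [-0.48  0.04  0.02] w 34.8 gf 100.9 along -21.55 lat 1.48 j6 27.2
18 t 15.67 F_tool [ 2.8  0.3 15.3] M [-0.2   0.22  0.01] w 34.8 gf 100.9 along -21.6 lat 1.57 j6 57.2
48 t 16.34 F_tool [ 1.8 -1.7 15.4] M [ 0.13  0.26 -0.  ] w 34.6 gf 100.9 along -21.55 lat 1.41 j6 87.2
48 t 16.79 F_tool [ 2.2 -1.8 14.9] M [ 0.12  0.26 -0.01] w 34.4 gf 100.9 along -21.56 lat 1.41 j6 87.2
```

Run:
```python
from h import *
f=frame(a,48)
ctrl.move_l(P-a*27,f,speed=15);ctrl.wait(.1);rep("home")
ctrl.grip(60);ctrl.wait(.1);rep("open");ctrl.grip(85)
ctrl.move_l(P+a*60,f,speed=80)
ctrl.goto(P+a*100,frame(a,-60));rep("up")
o=ctrl.get_obs();im=ctrl.get_image("wrist");C=cam("wrist",o)
ctrl.goto(P+a*100,frame(a,-160));o2=ctrl.get_obs();im2=ctrl.get_image("wrist");C2=cam("wrist",o2)
x=np.array([0,0,1])-a[2]*a;x/=np.linalg.norm(x);y=np.cross(-a,x);R=[]
for c_,i_ in((C,im),(C2,im2)):
    c,ax,red=disc(i_,(322,250));R.append(ray(c_,c));print(c,ax)
    ys,xs=np.nonzero(red);pl=lambda uv:(lambda oo,d:oo+d*((P-oo)@a)/(d@a))(*ray(c_,uv))
    m=np.mean([pl(u) for u in zip(xs,ys)],0)-pl(c);print("cw from 5",np.degrees(np.arctan2(m@y,m@x)))
E_,e=tri(R);print(E_,e,(E_-P)@a)
cv2.imwrite("pics/m3.png",cv2.hconcat([cv2.resize(i[190:310,255:375],(400,400),interpolation=cv2.INTER_CUBIC)for i in(im,im2)])[:,:,::-1])
cv2.imwrite("pics/top9.png",ctrl.get_image("top")[:,:,::-1])
```

```text
home t 17.56 F_tool [-2.2  2.2  1. ] M [-0.49 -0.5  -0.01] w 34.4 gf 102.8 along -27.36 lat 1.29 j6 86.8
open t 18.02 F_tool [ 0.5 -0.2 -0.2] M [-0.18 -0.17  0.01] w 60.0 gf 0.0 along -26.71 lat 0.73 j6 86.9
up t 21.27 F_tool [-1.  -0.9 -0.9] M [ 0.21 -0.15 -0.03] w 85.3 gf 0.0 along 99.76 lat 0.21 j6 -17.5
[320.46777344 246.15115356] (49.074832916259766, 50.73640823364258)
cw from 5 72.70415621479158
[320.96411133 244.39405823] (49.494571685791016, 50.75353240966797)
cw from 5 53.706985936145415
[594.10066096 -28.32718733 202.3223404 ] [0.11, 0.11] -2.8043676368425294
```

View pics/m3.png

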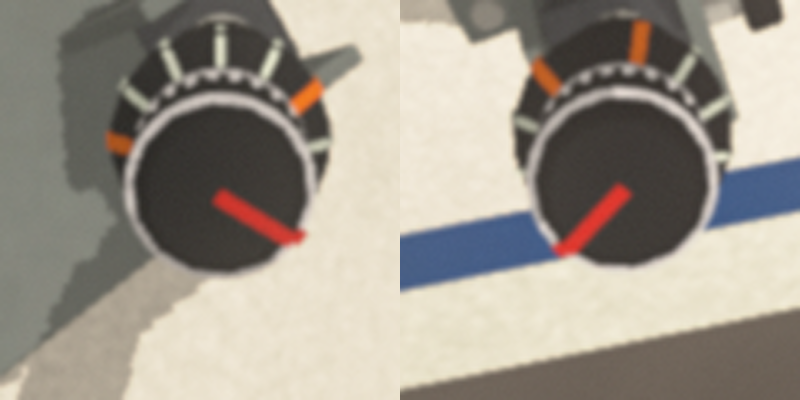

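```bash
python3 -c "
from station import ctrl
print(ctrl.sign_off())"
```

```text
the job is handed in; nothing more can be done
None
```

The torque screwdriver is set to 7: I drew the sleeve out, turned it 180° clockwise from mark 1 and let it drop home. The last wrist pictures put the red line within about 3° of mark 7 and the sleeve fully down. The job is handed in; I did not re-measure the loose items, but the arm stayed over the stand and the wrist showed no unexpected force.

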